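# Fit the lamp module into the light source's bayonet socket

### The arm

A 6-joint arm with a two-finger parallel gripper is mounted at the origin on a cart in front of the work surface, level with it; the furniture and walls round the work are solid. World frame = base frame: x ahead of the robot, y to its left, z up, the work surface at z = 0. Lengths are in m, angles in rad, forces in N, time in s.
With the tool pointing down it reaches from about 0.3 to 0.85 m from the base axis. Payload 5.4 kg.
Tool frame: the origin (TCP) lies between the finger pads; the fingertips stand 17 mm ahead of it and the grasp point (between the pads) lies 2 mm behind it; z points along the fingers, y is the line along which they close (so a half turn about z gives the same grasp; the last joint's range is limited). The gripper opens to 85 mm and grips with 20 to 120 N. Pads are 22 mm wide; open, the fingers measure 114 mm over their backs; the gripper's body (76 mm by 85 mm) begins 54 mm behind the grasp point. The pads swing forward as they close: fully open they stand 13 mm farther back than shut.
Start: joints at [1.079, 0.158, 1.597, -0, 1.386, -0.21], TCP at [0.16, 0.552, 0.248] pointing down, gripper open.
Joint ranges: [-2.91, 2.91], [-0.94, 2.29], [0.18, 2.7], [-1.29, 4.43], [0.17, 2.64], [-3, 3]. Speed limits (rad/s): [2.57, 2.57, 3.14, 3.14, 3.14, 3.14].

### API

Orientations are given as a unit quaternion [x, y, z, w].
In Python, from cell import telemetry, imaging, order gives the robot as it stands. The module is installed in compiled form; this text tells all that it offers.
- The arm moves only by the shell command python3 -m inch 'ROWS'. ROWS is JSON, a list of rows, each an object with "jaw": the finger opening in mm, from 0 to 85.4; "translation": the shift along the tool's x, y, z in mm, a list of three; "turn": the turn about the tool's z in degrees. In form: [{"jaw": jaw, "translation": [dx, dy, dz], "turn": turn}, ...]. A call has exactly 10 rows; each row shifts and turns the commanded pose from where the row before left it, along the tool's axes as they then stand; what a row does not reach is not made up. A row lasts 1/10 s, in which the tool goes at most 50 mm and 8.59 degrees, less where a joint would pass 70% of its speed; a pose out of reach is approached as far as the arm can. A call with a gripper value outside its range is refused whole. The fingers move at their own pace and stop on an object; the grip force is fixed at half the most. Time passes only in rows, so rows that do not move let the fingers close, or fill a call up. It gives the time, the measured TCP pose, the force, the opening and the grip force at its end, in the units of the state.
- telemetry.get_state(): the state, without advancing time (a new reading comes with each control period).
- imaging.capture(name): name is "scene" or "top"; returns the picture (400x640x3 uint8, red, green, blue); there is no depth.
- imaging.camera_info(name): a dict with "mtx" (3x3 intrinsics, pixels), "k1" (the pictures are not rectified: a ray, as slopes to the right and down, at radius r is drawn at 1 + k1 r^2 times it, then the intrinsics apply), "pose" (4x4, takes a point from camera to world coordinates). Camera axes: x right, y down, z forward; pixel columns grow to the right and rows downward; lengths in m; the calibration is good to about 2 mm. A picture is of the moment at which its call begins. camera_info takes no time and is no camera call.
- order.sign_off(): hands the job in; it is judged then, once.
The state is a dict: "time": time; "joints": joint angles; "qd": joint speeds; "joint_efforts": joint torques, N m; "tool_pos": TCP position; "tcp_rot": TCP orientation; "wrist_force": force on the tool from outside, world axes, zero at the start; "moment": the same for the moment, N m; "opening": finger opening in m; "finger_force": force on a finger pad.
Only numpy, scipy, OpenCV 4.12 (cv2) and the standard library are available. Lean on these libraries where they do the work, as an engineer would, in place of code of your own. Each camera call takes 0.05 s, during which the arm holds its last target. There are 200 camera calls.

### The job

Take the lamp module out of its parking stand and fit it in the bayonet socket on top of the lamp house: feel for the slots with the two side pins, push the module in against the spring, turn it clockwise (seen from above) to the stop, and let it come back up so that the pins sit in their notches. Be gentle, never forcing the module against the lamp house, leave it locked, upright and let go, and do not disturb the bottle, the cup or the timer.

Things in the scene. Friction and masses are not known exactly. Their poses are not given: they have to be found in the camera images.
- module_grip (a point): Centre of the loose lamp module's black grip bar, 70 mm above the nose tip. The bar is 36 mm long (module's own x axis), 14 mm thick (y) and spans 48 to 86 mm above the nose tip (top of the module). Below it a finned flange of 34 mm diameter (41 to 48 mm above the tip), then a round metal barrel of 28 mm diameter. About 0.12 kg; z up along its axis.
- lamp_module: The lamp module; origin at the centre of its nose tip, axes as module_grip. The nose is tapered: 18 mm across at the tip, 28 mm from 9 mm up. At the start it stands upright in the parking stand, nose tip 3 mm above the worktop. A half turn about z makes no difference.
- module_pins (a point): On the module's axis, 16 mm above the nose tip, at mid-height of its two steel side pins. The pins stick out of the barrel along the module's +x and -x, in line with the grip bar; each reaches 20.5 mm from the axis, is 6 mm wide and 5 mm high (underside 13.5 mm above the nose tip).
- parking_stand: Fixed grey round puck, 58 mm diameter, 12 mm high, with a 36 mm wide hole 9 mm deep in which the module's nose stands loosely; origin at the centre of its underside.
- lamp_house: Fixed white bench light source, 150 mm (its x) by 120 mm (its y), 58 mm high, fibre port and knob on its -x face, a round metal bayonet socket standing up in the middle of its top. Origin at the centre of its underside, on the socket axis; z up.
- socket_mouth (a point): Centre of the socket mouth, on the axis, level with the rim, 78 mm above the worktop. Ring 54 mm outside, bore 30 mm, with two open slots 8.5 mm wide at opposite sides for the pins. Slots lie along the lamp house's x axis only roughly: up to 0.38 rad either way, fixed, not given. With the pins resting on the rim the nose is 13.5 mm in the bore; turn until the pins drop into the slots.
- locked_seat (a point): On the socket axis, 53.5 mm above the worktop: where the nose tip ends when locked. Down from the height where the pins rest on the rim: plunger met at 4 mm, locked at 11 mm, pins under the tooth between slot and notch from 18 mm, hard ledge at 22 mm. Notches 0.73 rad clockwise (from above) of the slots, 9 mm wide, a solid stop at their far side; pins come up into them.
- contact_plunger (a joint): Spring plunger in the socket, 24 mm brass disc, value 0 = fully up, grows as pushed down (m); about 0.007 when the module is locked, 0.014 to 0.018 when pushed in to turn. It pushes up with about 3.3 N when first met, 7 N when locked, 11 to 13 N when pushed in; in the slots alone it pushes the module out again.
- stain_bottle: Bystander: brown bottle with a red cap, 47 mm diameter, 105 mm high; origin at the centre of its underside.
- specimen_cup: Bystander: white cup with a yellow lid, 58 mm diameter, 62 mm high; origin at the centre of its underside.
- timer: Bystander: flat bench timer, 60x64x17 mm; origin at the centre of its underside.
Mind the look-alikes: they are no part of the job. Leave any green or purple look-alike of the lamp_module alone.

How it is judged:
By the outcome, as a careful person would: the job done as asked, in the order asked, and still so for the second after the job is handed in, with the robot touching nothing.
It also fails if it takes over 72 s, if anything falls off the work surface, if the arm or the gripper's body presses on something with over 40 N, if the wrist force passes 120 N, or if a joint passes its speed limit or range.

## Working session

There is one attempt and no reset: what is moved stays moved. The work goes in short steps, Python scripts to look and compute and a shell command to move; the robot and the scene stay as the last step left them, time stands still between calls to the robot, and variables do not carry over. Pictures are saved under pics/ and viewed, at most 10 in all, crops included, and the job is handed in when it is done.

```bash
mkdir -p pics
cat > h.py <<'E'
import numpy as np, cv2
from cell import telemetry, imaging, order
def cap(n,f):
    im=imaging.capture(n); cv2.imwrite('pics/'+f,im[:,:,::-1]); return im
def ray(n,u,v):
    c=imaging.camera_info(n); K=np.array(c['mtx']); P=np.array(c['pose'])
    d=np.array([(u-K[0,2])/K[0,0],(v-K[1,2])/K[1,1]]); s=d.copy()
    for _ in range(30): s=d/(1+c['k1']*(s@s))
    return P[:3,3],P[:3,:3]@np.r_[s,1]
def plane(n,u,v,z):
    o,d=ray(n,u,v); return o+d*(z-o[2])/d[2]
def proj(n,p):
    c=imaging.camera_info(n); K=np.array(c['mtx']); P=np.array(c['pose'])
    q=P[:3,:3].T@(np.array(p)-P[:3,3]); s=q[:2]/q[2]; s=s*(1+c['k1']*(s@s))
    return K[:2,:2]@s+K[:2,2]
def tri(a,b):
    (o1,d1),(o2,d2)=a,b; A=np.c_[d1,-d2]; t=np.linalg.lstsq(A,o2-o1,rcond=None)[0]
    p,q=o1+t[0]*d1,o2+t[1]*d2; return (p+q)/2,np.linalg.norm(p-q)
E
python3 - <<'E'
from h import *
np.set_printoptions(precision=3,suppress=True)
for n in('scene','top'):
    cap(n,n+'1.png'); c=imaging.camera_info(n); print(n,np.array(c['mtx']),c['k1'],np.array(c['pose']))
print(telemetry.get_state())
E
```

```text
scene [[489.625   0.    317.001]
 [  0.    489.625 206.405]
 [  0.      0.      1.   ]] -0.05517164721420066 [[ 0.889 -0.194  0.414  0.04 ]
 [-0.457 -0.396  0.796 -0.974]
 [ 0.01  -0.897 -0.441  0.535]
 [ 0.     0.     0.     1.   ]]
top [[493.308   0.    313.202]
 [  0.    493.308 199.404]
 [  0.      0.      1.   ]] -0.1253925857131838 [[-0.001 -0.983  0.183  0.293]
 [-1.    -0.    -0.009 -0.132]
 [ 0.009 -0.183 -0.983  1.173]
 [ 0.     0.     0.     1.   ]]
{'time': 0.1, 'joints': array([ 1.079,  0.159,  1.598, -0.   ,  1.386, -0.21 ]), 'qd': array([-0.001, -0.003, -0.004, -0.002,  0.001, -0.001]), 'joint_efforts': array([ -0.   , -39.7  , -33.234,  -0.   ,   0.004,   0.   ]), 'tool_pos': array([0.16 , 0.552, 0.247]), 'tcp_rot': array([ 0.14 ,  0.99 , -0.001, -0.   ]), 'wrist_force': array([ 0.117,  0.375, -0.295]), 'moment': array([ 0.004, -0.003,  0.01 ]), 'finger_force': 0.0, 'opening': 0.08522495286990212}
```

View pics/scene1.png

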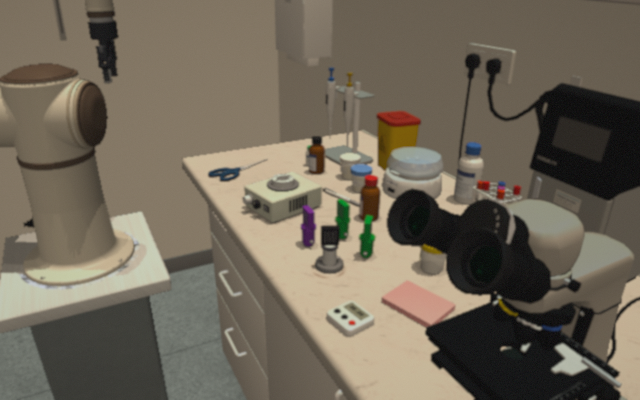

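View pics/top1.png

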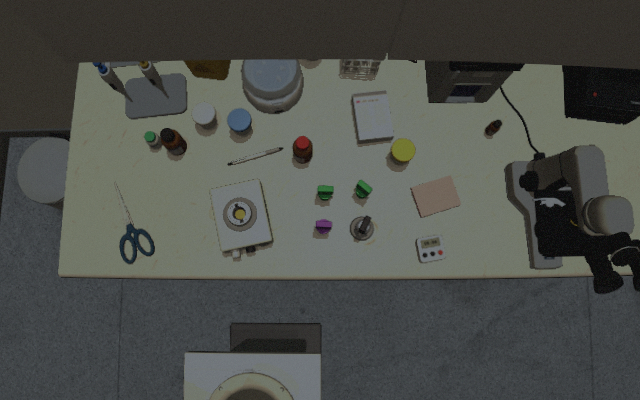

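The scene view shows the black-topped module in its stand at about (329,240) and the lamp house socket at (284,182). In the top view they are at (363,226) and (239,214). The green and purple look-alikes stand beside the module. Next I'll enlarge both areas.

Run:
```python
from h import *
t=cv2.imread('pics/top1.png'); s=cv2.imread('pics/scene1.png')
def crop(im,x,y,w,h): return cv2.resize(im[y:y+h,x:x+w],(400,300),interpolation=cv2.INTER_CUBIC)
t2=cv2.convertScaleAbs(t,alpha=1.5)
o=np.vstack([np.hstack([crop(t2,337,206,40,30),crop(t2,209,191,60,45)]),np.hstack([crop(s,299,215,80,60),crop(s,240,155,80,60)])])
cv2.imwrite('pics/z1.png',o)
# rays with expected heights
for n,u,v,z in [('top',363,226,.012),('top',239,214,.078),('scene',284,182,.078),('scene',329,268,.0)]: print(n,plane(n,u,v,z))
```

```text
top [ 0.44437476 -0.2612451   0.012     ]
top [0.4628868  0.02444097 0.078     ]
scene [0.45890021 0.00120109 0.078     ]
scene [ 0.43747501 -0.26386138  0.        ]
```

View pics/z1.png

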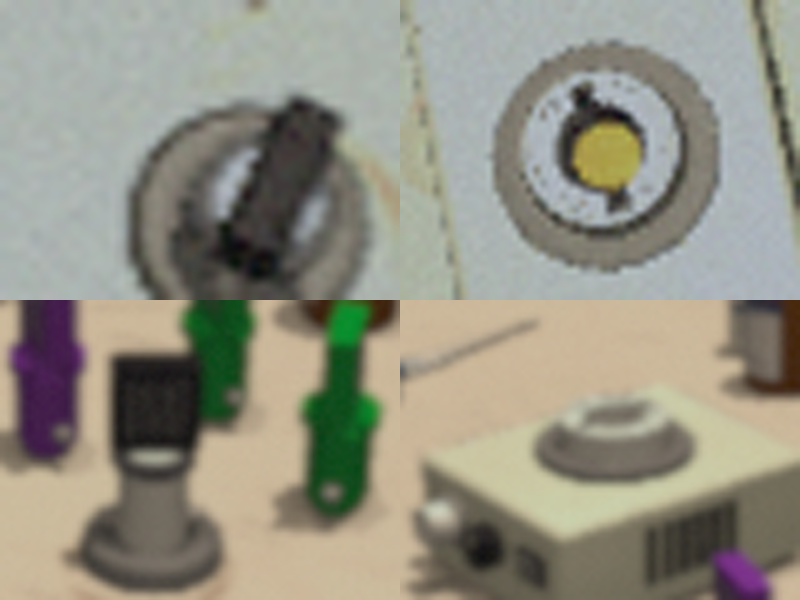

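The crops show the module's bar running from about (362,230) to (369,216) in the top view, with its centre at (365,223). The socket rim centre is at (239,213), and its dark slots are at about (236,205) and (241.5,221). I'll triangulate these and get the directions.

Run:
```python
from h import *
np.set_printoptions(precision=4,suppress=True)
T=lambda x,y:(x/10-.5+337,y/10-.5+206)
S=lambda x,y:((x-400)/6.667-.5+209,y/6.667-.5+191)
A=lambda x,y:(x/5-.5+299,(y-300)/5-.5+215)
B=lambda x,y:((x-400)/5-.5+240,(y-300)/5-.5+155)
print('bar',tri(ray('top',*T(287,175)),ray('scene',*A(155,358))), plane('top',*T(287,175),.089))
print('mouth',tri(ray('top',*S(604,150)),ray('scene',*B(615,414))),plane('top',*S(604,150),.078))
print('stand',tri(ray('top',*T(247,217)),ray('scene',*A(152,540))))
def ang(a,b):
    d=a-b; return np.linalg.norm(d),np.degrees(np.arctan2(d[1],d[0]))
print('bar dir',ang(plane('top',*T(318,107),.089),plane('top',*T(257,243),.089)))
print('slot dir',ang(plane('top',*S(583,97),.078),plane('top',*S(619,203),.078)))
# house edges
print('house edge',ang(plane('top',*S(407,0),.058),plane('top',*S(462,300),.058)))
# auto: dark bar, min area rect
im=cv2.imread('pics/top1.png').astype(int)
p=im[206:240,345:385].max(2); 
m=(p<52).astype(np.uint8); n,l,st,c=cv2.connectedComponentsWithStats(m); i=1+st[1:,4].argmax()
r=cv2.minAreaRect(np.argwhere(l==i)[:,::-1].astype(np.float32)); print(st[i],r, r[0][0]+345,r[0][1]+206)
s=telemetry.get_state(); from scipy.spatial.transform import Rotation as R
print(R.from_quat(s['tcp_rot']).as_matrix())
for n,z,q in [('bar',.089,(.44,-.26)),]: print(proj('top',(*q,z)))
```

```text
bar (array([ 0.4404, -0.2574,  0.0904]), np.float64(0.0008570820524246524)) [ 0.441  -0.2577  0.089 ]
mouth (array([0.4649, 0.0239, 0.0803]), np.float64(0.00021361119729072588)) [0.4652 0.0243 0.078 ]
stand (array([ 0.4414, -0.2571,  0.0079]), np.float64(0.0012623474311170755))
bar dir (np.float64(0.033587088365664895), np.float64(-24.98885108362654))
slot dir (np.float64(0.03847765418311025), np.float64(19.921843393010693))
house edge (np.float64(0.10691369446305747), np.float64(12.242278226783183))
[  8  10  18  24 179] ((16.02692222595215, 21.23461151123047), (12.629633903503418, 24.820737838745117), 15.255120277404785) 361.02692222595215 227.23461151123047
[[-0.9606  0.2781 -0.0008]
 [ 0.2781  0.9606 -0.0015]
 [ 0.0004 -0.0017 -1.    ]]
[366.2429 223.4571]
```

The two-view heights come out at 90 mm for the bar top (89 expected), 80 mm for the rim (78) and 8 mm for the stand (12, taken roughly), so they agree. The bar yaw is about −25° and the slot yaw about +20°. Moving over the module now.

```bash
python3 -m inch '[{"jaw":50,"translation":[-15,-21,0],"turn":0},{"jaw":50,"translation":[-25,-35,0],"turn":0},{"jaw":50,"translation":[-25,-35,0],"turn":0},{"jaw":50,"translation":[-25,-35,0],"turn":0},{"jaw":50,"translation":[-25,-35,0],"turn":0},{"jaw":50,"translation":[-25,-35,0],"turn":0},{"jaw":50,"translation":[-25,-35,0],"turn":0},{"jaw":50,"translation":[-25,-35,0],"turn":0},{"jaw":50,"translation":[-25,-35,0],"turn":0},{"jaw":50,"translation":[-25,-35,0],"turn":0}]'
python3 -m inch '[{"jaw":50,"translation":[-25,-35,0],"turn":0},{"jaw":50,"translation":[-25,-35,0],"turn":0},{"jaw":50,"translation":[-25,-35,0],"turn":0},{"jaw":50,"translation":[-25,-35,0],"turn":0},{"jaw":50,"translation":[-25,-35,0],"turn":0},{"jaw":50,"translation":[-25,-35,0],"turn":0},{"jaw":50,"translation":[-25,-35,0],"turn":0},{"jaw":50,"translation":[-25,-35,0],"turn":0},{"jaw":50,"translation":[-25,-35,0],"turn":3},{"jaw":50,"translation":[-20,-28,0],"turn":6}]'
cat >> h.py <<'E'
from scipy.spatial.transform import Rotation as Rn
def st():
    s=telemetry.get_state(); M=Rn.from_quat(s['tcp_rot']).as_matrix()
    print('t %.2f'%s['time'],'pos',s['tool_pos'].round(4),'xang %.2f'%np.degrees(np.arctan2(M[1,0],M[0,0])),'z',M[:,2].round(4),'F',s['wrist_force'].round(2),'M',s['moment'].round(3),'op %.4f ff %.1f'%(s['opening'],s['finger_force']))
    return s,M
def go(x,y,z):
    s,M=st(); print('tool mm',(M.T@(np.array([x,y,z])-s['tool_pos'])*1000).round(1))
E
python3 -c "
from h import *
go(.4407,-.2575,.12)"
```

```text
time: 1.1
tool_pos: [0.2969, 0.1613, 0.248]
tcp_rot: [0.14, 0.99, 0.0, 0.0]
wrist_force: [1.7, -0.9, 0.3]
opening: 0.0498
finger_force: 0.0
time: 2.1
tool_pos: [0.4354, -0.2375, 0.2477]
tcp_rot: [0.22, 0.976, 0.0, -0.0]
wrist_force: [0.4, -0.2, 0.8]
opening: 0.05
finger_force: 0.0
t 2.10 pos [ 0.4354 -0.2375  0.2477] xang 154.61 z [-5.e-04  4.e-04 -1.e+00] F [ 0.36 -0.2   0.8 ] M [ 0.031 -0.002  0.022] op 0.0500 ff 0.0
tool mm [-13.4 -15.8 127.7]
```

```bash
python3 -m inch '[{"jaw":50,"translation":[0,0,10],"turn":0},{"jaw":50,"translation":[0,0,20],"turn":0},{"jaw":50,"translation":[0,0,20],"turn":0},{"jaw":50,"translation":[0,0,20],"turn":0},{"jaw":50,"translation":[0,0,20],"turn":0},{"jaw":50,"translation":[0,0,20],"turn":0},{"jaw":50,"translation":[0,0,10],"turn":0},{"jaw":50,"translation":[0,0,0],"turn":0},{"jaw":50,"translation":[0,0,0],"turn":0},{"jaw":50,"translation":[0,0,0],"turn":0}]'
python3 - <<'E'
from h import *
go(.4407,-.2575,.12)
t=cap('top','t2.png')[:,:,::-1]; s=cap('scene','s2.png')[:,:,::-1]
def crop(im,x,y,w,h): return cv2.resize(im[y:y+h,x:x+w],(400,300),interpolation=cv2.INTER_CUBIC)
cv2.imwrite('pics/z2.png',np.hstack([crop(cv2.convertScaleAbs(t,alpha=1.5),327,196,60,45),crop(s,289,190,80,60)]))
E
```

```text
time: 3.1
tool_pos: [0.4359, -0.2358, 0.1295]
tcp_rot: [0.218, 0.976, -0.001, 0.001]
wrist_force: [-0.2, -0.4, -0.2]
opening: 0.05
finger_force: 0.0
t 3.10 pos [ 0.4359 -0.2358  0.1295] xang 154.87 z [ 0.0016 -0.0015 -1.    ] F [-0.2  -0.36 -0.18] M [ 0.015 -0.014 -0.019] op 0.0500 ff 0.0
tool mm [-13.5 -17.6   9.6]
```

View pics/z2.png

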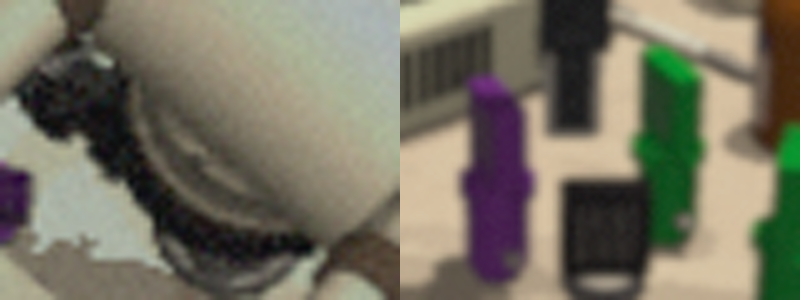

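The scene crop shows the finger pair at about (324,217), up and left of the bar at (329,226). The view is along the closing direction, so the two fingers overlap. That matches the remaining 22 mm offset. Shifting across and going down.

```bash
python3 -m inch '[{"jaw":50,"translation":[-5,-6,0],"turn":0},{"jaw":50,"translation":[-5,-6,0],"turn":0},{"jaw":50,"translation":[-3.5,-5.6,0],"turn":0},{"jaw":50,"translation":[0,0,0],"turn":0},{"jaw":50,"translation":[0,0,0],"turn":0},{"jaw":50,"translation":[0,0,0],"turn":0},{"jaw":50,"translation":[0,0,0],"turn":0},{"jaw":50,"translation":[0,0,0],"turn":0},{"jaw":50,"translation":[0,0,0],"turn":0},{"jaw":50,"translation":[0,0,0],"turn":0}]'
python3 - <<'E'
from h import *
go(.4407,-.2575,.072)
s=cap('scene','s3.png')
g=s.max(2)
print(g[212:236,312:346])
print(proj('scene',(.4407,-.2575,.103)),proj('scene',(.4407,-.2575,.089)))
E
```

```text
time: 4.2
tool_pos: [0.44, -0.2569, 0.1283]
tcp_rot: [0.218, 0.976, -0.0, 0.0]
wrist_force: [-0.5, -0.2, 0.7]
opening: 0.0502
finger_force: 0.0
t 4.20 pos [ 0.44   -0.2569  0.1283] xang 154.86 z [ 0. -0. -1.] F [-0.55 -0.18  0.7 ] M [-0.025  0.013  0.029] op 0.0502 ff 0.0
tool mm [-0.9 -0.2 56.3]
[[113 124 161 197 214 215 215 216 215 215 214 207 177 133  95  69  44  32
   31  31  32  36  56  77  85  76  66  62  62  62  66  68  76  80]
 [ 94 107 152 193 211 214 216 215 215 216 215 208 178 133  95  71  44  30
   29  32  32  36  55  75  82  79  69  64  62  65  65  69  76  80]
 [ 82 101 150 191 212 215 214 214 215 215 215 207 177 133  96  68  44  34
   33  31  31  35  57  74  85  78  68  64  64  62  67  70  77  82]
 [ 81 100 148 190 210 214 214 213 211 214 212 206 175 133  94  67  43  31
   35  38  32  39  55  78  84  78  70  65  65  64  67  71  78  82]
 [ 82  99 148 190 211 213 211 209 210 210 211 202 173 131  92  63  41  37
   40  37  34  39  60  78  89  82  75  69  64  65  66  72  78  82]
 [ 82 101 149 191 212 213 214 213 211 213 213 206 176 133  94  62  39  32
   31  34  32  39  62  
[... 1938 characters left out ...]
  34  33  33
   30  30  37  33  36  37  34  28  36  54  71  79  80  81  79  78]
 [ 75  83 129 181 208 216 216 204 166 101  42  32  38  40  35  38  41  40
   37  38  40  43  37  40  36  28  32  53  72  78  81  82  82  86]
 [ 74  83 130 178 208 216 215 204 163  98  39  33  43  40  39  41  41  40
   40  39  46  44  38  40  36  27  33  52  68  78  80  79  85 101]
 [ 75  84 131 179 207 215 216 203 165  99  41  30  43  44  38  43  43  44
   39  39  46  48  40  38  36  29  30  53  70  78  80  80  88 112]
 [ 75  84 130 179 208 216 216 204 166  99  39  30  38  43  39  44  41  41
   37  40  47  45  38  36  37  32  38  56  74  79  81  78  82  95]]
[330.0166789  220.19637879] [329.85934254 226.69164236]
```

The fingers are centred at column 330 and the bar at 329.7, so they line up. Descending and gripping.

```bash
python3 -m inch '[{"jaw":50,"translation":[0,0,8],"turn":0},{"jaw":50,"translation":[0,0,10],"turn":0},{"jaw":50,"translation":[0,0,10],"turn":0},{"jaw":50,"translation":[0,0,10],"turn":0},{"jaw":50,"translation":[0,0,8],"turn":0},{"jaw":50,"translation":[0,0,6],"turn":0},{"jaw":50,"translation":[0,0,3],"turn":0},{"jaw":50,"translation":[0,0,0],"turn":0},{"jaw":50,"translation":[0,0,0],"turn":0},{"jaw":40,"translation":[0,0,0],"turn":0}]'
python3 -m inch '[{"jaw":30,"translation":[0,0,0],"turn":0},{"jaw":22,"translation":[0,0,0],"turn":0},{"jaw":18,"translation":[0,0,0],"turn":0},{"jaw":14,"translation":[0,0,0],"turn":0},{"jaw":10,"translation":[0,0,0],"turn":0},{"jaw":10,"translation":[0,0,0],"turn":0},{"jaw":10,"translation":[0,0,0],"turn":0},{"jaw":10,"translation":[0,0,0],"turn":0},{"jaw":10,"translation":[0,0,0],"turn":0},{"jaw":10,"translation":[0,0,0],"turn":0}]'; python3 -c "
from h import *
st()"
```

```text
time: 5.25
tool_pos: [0.4403, -0.2573, 0.0738]
tcp_rot: [0.218, 0.976, -0.0, 0.0]
wrist_force: [0.4, 0.4, -0.3]
opening: 0.04
finger_force: 0.0
time: 6.25
tool_pos: [0.4402, -0.2571, 0.0735]
tcp_rot: [0.218, 0.976, -0.0, 0.0]
wrist_force: [0.4, 1.1, 2.4]
opening: 0.0133
finger_force: 58.8
t 6.25 pos [ 0.4402 -0.2571  0.0735] xang 154.85 z [ 4.e-04 -2.e-04 -1.e+00] F [0.39 1.14 2.38] M [ 0.16  -0.081 -0.027] op 0.0133 ff 58.8
```

Gripped: the opening is 13.3 mm and the finger force 59 N. Lifting slowly at first.

```bash
python3 -m inch '[{"jaw":10,"translation":[0,0,-4],"turn":0},{"jaw":10,"translation":[0,0,-6],"turn":0},{"jaw":10,"translation":[0,0,-10],"turn":0},{"jaw":10,"translation":[0,0,-15],"turn":0},{"jaw":10,"translation":[0,0,-20],"turn":0},{"jaw":10,"translation":[0,0,-20],"turn":0},{"jaw":10,"translation":[0,0,-20],"turn":0},{"jaw":10,"translation":[0,0,-15],"turn":0},{"jaw":10,"translation":[0,0,-5],"turn":0},{"jaw":10,"translation":[0,0,0],"turn":0}]'; python3 -c "
from h import *
go(.4652,.0241,.1885)
cap('scene','s4.png')"
```

```text
time: 7.25
tool_pos: [0.4403, -0.2574, 0.1893]
tcp_rot: [0.218, 0.976, -0.001, 0.001]
wrist_force: [-0.4, 0.2, -1.7]
opening: 0.0133
finger_force: 58.4
t 7.25 pos [ 0.4403 -0.2574  0.1893] xang 154.86 z [ 0.0014 -0.0014 -1.    ] F [-0.42  0.22 -1.67] M [ 0.026 -0.013 -0.024] op 0.0133 ff 58.4
tool mm [ 97.1 265.4   0.4]
```

```bash
python3 -m inch '[{"jaw":10,"translation":[6,15,0],"turn":0},{"jaw":10,"translation":[10,28,0],"turn":0},{"jaw":10,"translation":[11,30,0],"turn":0},{"jaw":10,"translation":[11,30,0],"turn":0},{"jaw":10,"translation":[11,30,0],"turn":0},{"jaw":10,"translation":[11,30,0],"turn":0},{"jaw":10,"translation":[11,30,0],"turn":0},{"jaw":10,"translation":[11,30,0],"turn":0},{"jaw":10,"translation":[9,26,0],"turn":0},{"jaw":10,"translation":[6,16,0],"turn":0}]'
python3 -m inch '[{"jaw":10,"translation":[0,0,0],"turn":-5},{"jaw":10,"translation":[0,0,0],"turn":-8},{"jaw":10,"translation":[0,0,0],"turn":-8},{"jaw":10,"translation":[0,0,0],"turn":-8},{"jaw":10,"translation":[0,0,0],"turn":-8},{"jaw":10,"translation":[0,0,0],"turn":-5},{"jaw":10,"translation":[0,0,0],"turn":-3},{"jaw":10,"translation":[0,0,0],"turn":0},{"jaw":10,"translation":[0,0,0],"turn":0},{"jaw":10,"translation":[0,0,0],"turn":0}]'
python3 - <<'E'
from h import *
go(.4652,.0241,.1545)
t=cap('top','t5.png')[:,:,::-1]; s=cap('scene','s5.png')[:,:,::-1]
def crop(im,x,y,w,h): return cv2.resize(im[y:y+h,x:x+w],(400,500),interpolation=cv2.INTER_CUBIC)
cv2.imwrite('pics/z5.png',np.hstack([crop(cv2.convertScaleAbs(t,alpha=1.5),199,171,80,100),crop(s,244,110,80,100)]))
E
```

```text
time: 8.3
tool_pos: [0.4635, 0.027, 0.1871]
tcp_rot: [0.217, 0.976, 0.0, -0.001]
wrist_force: [-0.0, -0.3, -1.8]
opening: 0.0136
finger_force: 58.5
time: 9.3
tool_pos: [0.4644, 0.0244, 0.1879]
tcp_rot: [-0.172, 0.985, 0.0, -0.0]
wrist_force: [-0.3, -0.5, -0.2]
opening: 0.0131
finger_force: 58.6
t 9.30 pos [0.4644 0.0244 0.1879] xang -160.18 z [-8.e-04  3.e-04 -1.e+00] F [-0.3  -0.54 -0.17] M [ 0.008 -0.041  0.013] op 0.0131 ff 58.6
tool mm [-0.7 -0.6 33.4]
```

View pics/z5.png

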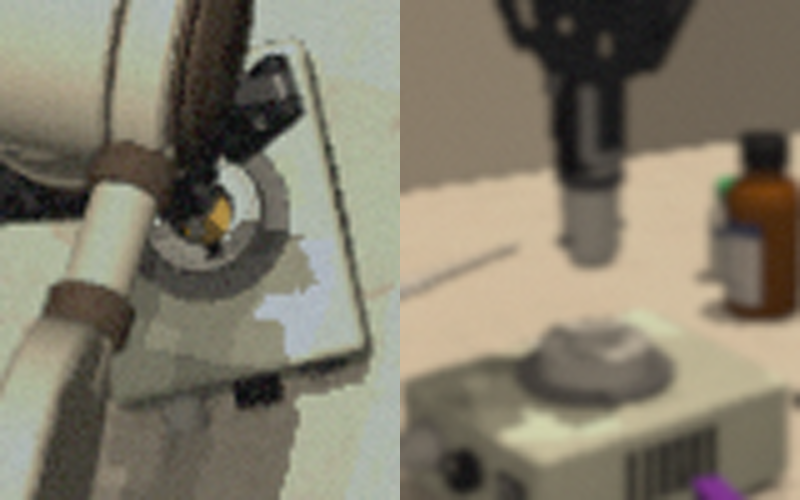

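The module hangs upright in the hand. In the scene view the barrel centre is at about column 362 (crop x 592) and the socket centre at about column 364. I'll measure that offset numerically.

Run:
```python
from h import *
np.set_printoptions(precision=4,suppress=True)
s=cv2.imread('pics/s5.png').astype(int); s1=cv2.imread('pics/scene1.png').astype(int)
print(s[150:164:2,272:292].sum(2)//3)
for z in(.145,.135,.125): print(z,proj('scene',(.4644,.0244,z)))
print('rim before',proj('scene',(.4652,.0241,.078)))
print(s1[176:184:1,266:302].sum(2)//3)
t=cv2.imread('pics/top1.png')[205:223,230:250]; print(t.sum(2)//3)
```

```text
[[186 184 179 159 127 104 101 104 107 107 108 106 103 100 102 128 160 179
  186 186]
 [182 183 180 165 135 110 103 105 106 108 107 107 104 101 103 126 158 179
  185 186]
 [186 185 183 168 139 110 103 105 105 108 107 108 103 100  99 108 130 162
  182 186]
 [186 185 178 159 128 101  99 102 107 107 108 105 102 102 105 122 151 174
  185 187]
 [186 181 167 135 101  84  89  99 106 106 107 106 105 102 104 122 156 179
  187 187]
 [186 185 184 175 157 132 109 103 106 106 106 104 101 100 111 139 166 182
  185 186]
 [184 187 185 186 181 163 136 114 106 103 100 102 106 118 141 164 178 182
  182 182]]
0.145 [281.5958 151.7144]
0.135 [281.6873 155.7442]
0.125 [281.7784 159.7442]
rim before [282.5575 178.1405]
[[177 177 177 179 178 176 176 177 177 177 172 164 158 148 140 135 132 130
  125 122 120 122 129 147 164 176 183 188 190 190 191 191 190 188 185 183]
 [178 175 175 175 177 175 176 180 185 181 167 144 127 121 114 112 113 111
  111 107 107 114 131 153 170 178 185 184 185 187 189 190 190 190 187 187]
 [177 176 173 174 175 171 174 185 191 185 160 129 113 113 112 111 111 110
  109 108 113 124 143 1
[... 1628 characters left out ...]
 118 119
  119 115]
 [118 119  87  44  44  84  89  88  89  88  89  89  90  93  97  99 118 120
  118 115]
 [119 119 120  53  31  50  89  91  91  87  93  92  92  94 104 119 120 117
  117 110]
 [116 120 119  85  43  34  83  85  92  88  90  91  91  96 112 117 120 119
  116 104]
 [101 119 119 122  86  62  51  70  85  84  85  85  72 107 121 113 115 118
  114  65]
 [117 118 123 118 119 119  89  72  60  61  54  58  52 116 116 103 102 117
  106  42]
 [113 117 119 104 118 119 116 119 116  99  51  32  43  81 118 119 118 108
   58  45]
 [ 66 113 116 121 116 115 100 118 119 114  52  40  50  80 115 118 109  57
   45  54]
 [ 52  86 107 119 109 100 120 119 118 115  54  65  83  90 116 106  60  46
   55  81]]
```

The barrel centre (281.65) matches the TCP's projection. I'll centre on (0.465, 0.0247) and lower the nose into the mouth.

```bash
python3 -m inch '[{"jaw":10,"translation":[-0.7,-0.1,5],"turn":0},{"jaw":10,"translation":[0,0,8],"turn":0},{"jaw":10,"translation":[0,0,8],"turn":0},{"jaw":10,"translation":[0,0,8],"turn":0},{"jaw":10,"translation":[0,0,6],"turn":0},{"jaw":10,"translation":[0,0,4],"turn":0},{"jaw":10,"translation":[0,0,3],"turn":0},{"jaw":10,"translation":[0,0,2],"turn":0},{"jaw":10,"translation":[0,0,1],"turn":0},{"jaw":10,"translation":[0,0,0],"turn":0}]'
python3 - <<'E'
from h import *
go(.465,.0247,.1355)
E
```

```text
time: 10.4
tool_pos: [0.4656, 0.0242, 0.1434]
tcp_rot: [-0.172, 0.985, -0.0, 0.0]
wrist_force: [-0.5, -0.4, -1.6]
opening: 0.0131
finger_force: 58.6
t 10.40 pos [0.4656 0.0242 0.1434] xang -160.14 z [ 2.e-04 -0.e+00 -1.e+00] F [-0.46 -0.4  -1.63] M [-0.054 -0.016 -0.003] op 0.0131 ff 58.6
tool mm [0.4 0.6 7.9]
```

```bash
python3 -m inch '[{"jaw":10,"translation":[0,0,1],"turn":0},{"jaw":10,"translation":[0,0,1],"turn":0},{"jaw":10,"translation":[0,0,1],"turn":0},{"jaw":10,"translation":[0,0,0.5],"turn":0},{"jaw":10,"translation":[0,0,0.5],"turn":0},{"jaw":10,"translation":[0,0,0.5],"turn":0},{"jaw":10,"translation":[0,0,0.5],"turn":0},{"jaw":10,"translation":[0,0,0],"turn":0},{"jaw":10,"translation":[0,0,0],"turn":0},{"jaw":10,"translation":[0,0,0],"turn":0}]'
python3 -c "
from h import *
st()
im=cap('scene','s6.png')"
```

```text
time: 11.4
tool_pos: [0.4655, 0.0243, 0.1383]
tcp_rot: [-0.172, 0.985, 0.0, 0.0]
wrist_force: [0.4, 1.4, -1.8]
opening: 0.0131
finger_force: 58.6
t 11.40 pos [0.4655 0.0243 0.1383] xang -160.15 z [ 0.e+00  2.e-04 -1.e+00] F [ 0.37  1.43 -1.77] M [ 0.335 -0.077 -0.002] op 0.0131 ff 58.6
```

```bash
python3 -m inch '[{"jaw":10,"translation":[-0.1,0.5,0],"turn":0},{"jaw":10,"translation":[0,0,0],"turn":0},{"jaw":10,"translation":[0,0,0.5],"turn":0},{"jaw":10,"translation":[0,0,0.5],"turn":0},{"jaw":10,"translation":[0,0,0.5],"turn":0},{"jaw":10,"translation":[0,0,0.5],"turn":0},{"jaw":10,"translation":[0,0,0],"turn":0},{"jaw":10,"translation":[0,0,0],"turn":0},{"jaw":10,"translation":[0,0,0],"turn":0},{"jaw":10,"translation":[0,0,0],"turn":0}]'
python3 -c "
from h import *
st()"
```

```text
time: 12.45
tool_pos: [0.4654, 0.0247, 0.1363]
tcp_rot: [-0.172, 0.985, -0.0, 0.0]
wrist_force: [0.5, 0.0, -1.5]
opening: 0.013
finger_force: 58.6
t 12.45 pos [0.4654 0.0247 0.1363] xang -160.15 z [ 0.  0. -1.] F [ 0.47  0.02 -1.48] M [-0.015 -0.036 -0.022] op 0.0130 ff 58.6
```

```bash
python3 -m inch '[{"jaw":10,"translation":[0,0,0.5],"turn":0},{"jaw":10,"translation":[0,0,0.5],"turn":0},{"jaw":10,"translation":[0,0,0.5],"turn":0},{"jaw":10,"translation":[0,0,0.5],"turn":0},{"jaw":10,"translation":[0,0,0.5],"turn":0},{"jaw":10,"translation":[0,0,0],"turn":0},{"jaw":10,"translation":[0,0,0],"turn":0},{"jaw":10,"translation":[0,0,0],"turn":0},{"jaw":10,"translation":[0,0,0],"turn":0},{"jaw":10,"translation":[0,0,0],"turn":0}]'
python3 -c "
from h import *
st()"
```

```text
time: 13.45
tool_pos: [0.4655, 0.0247, 0.1339]
tcp_rot: [-0.172, 0.985, -0.0, 0.0]
wrist_force: [-0.7, -0.2, 1.3]
opening: 0.0129
finger_force: 58.9
t 13.45 pos [0.4655 0.0247 0.1339] xang -160.15 z [ 3.e-04 -0.e+00 -1.e+00] F [-0.72 -0.16  1.3 ] M [ 0.133  0.045 -0.008] op 0.0129 ff 58.9
```

```bash
python3 -m inch '[{"jaw":10,"translation":[0,0,0],"turn":1},{"jaw":10,"translation":[0,0,0],"turn":1},{"jaw":10,"translation":[0,0,0],"turn":1},{"jaw":10,"translation":[0,0,0],"turn":0.5},{"jaw":10,"translation":[0,0,0],"turn":0},{"jaw":10,"translation":[0,0,0],"turn":0},{"jaw":10,"translation":[0,0,0],"turn":0},{"jaw":10,"translation":[0,0,0],"turn":0},{"jaw":10,"translation":[0,0,0],"turn":0},{"jaw":10,"translation":[0,0,0],"turn":0}]'
python3 -c "
from h import *
st()"
```

```text
time: 14.45
tool_pos: [0.4655, 0.0248, 0.134]
tcp_rot: [-0.142, 0.99, 0.0, 0.0]
wrist_force: [-1.6, 3.0, 5.6]
opening: 0.0132
finger_force: 59.5
t 14.45 pos [0.4655 0.0248 0.134 ] xang -163.65 z [ 3.e-04  2.e-04 -1.e+00] F [-1.59  2.96  5.57] M [0.564 0.204 0.143] op 0.0132 ff 59.5
```

```bash
python3 -m inch '[{"jaw":10,"translation":[0,0.2,-1],"turn":0},{"jaw":10,"translation":[0,0,0],"turn":-2},{"jaw":10,"translation":[0,0,0],"turn":-3},{"jaw":10,"translation":[0,0,0],"turn":-2},{"jaw":10,"translation":[0,0,0],"turn":0},{"jaw":10,"translation":[0,0,0.5],"turn":0},{"jaw":10,"translation":[0,0,0.5],"turn":0},{"jaw":10,"translation":[0,0,0],"turn":0},{"jaw":10,"translation":[0,0,0],"turn":0},{"jaw":10,"translation":[0,0,0],"turn":0}]'
python3 -c "
from h import *
st()"
```

```text
time: 15.45
tool_pos: [0.465, 0.0251, 0.1335]
tcp_rot: [-0.202, 0.979, 0.0, -0.0]
wrist_force: [-2.1, 3.2, -0.3]
opening: 0.0132
finger_force: 58.6
t 15.45 pos [0.465  0.0251 0.1335] xang -156.65 z [-9.e-04  3.e-04 -1.e+00] F [-2.05  3.21 -0.26] M [ 0.656  0.359 -0.091] op 0.0132 ff 58.6
```

```bash
python3 -m inch '[{"jaw":10,"translation":[0,0.5,0],"turn":0},{"jaw":10,"translation":[0,0,0],"turn":0},{"jaw":10,"translation":[0,0,0.5],"turn":0},{"jaw":10,"translation":[0,0,0.5],"turn":0},{"jaw":10,"translation":[0,0,0],"turn":0},{"jaw":10,"translation":[0,0,0],"turn":0},{"jaw":10,"translation":[0,0,0],"turn":0},{"jaw":10,"translation":[0,0,0],"turn":0},{"jaw":10,"translation":[0,0,0],"turn":0},{"jaw":10,"translation":[0,0,0],"turn":0}]'
python3 -c "
from h import *
st()"
```

```text
time: 16.45
tool_pos: [0.4653, 0.0253, 0.1329]
tcp_rot: [-0.202, 0.979, -0.0, 0.0]
wrist_force: [-1.9, 2.0, 1.6]
opening: 0.0131
finger_force: 58.9
t 16.45 pos [0.4653 0.0253 0.1329] xang -156.65 z [ 3.e-04 -1.e-04 -1.e+00] F [-1.92  2.05  1.6 ] M [ 0.421  0.428 -0.115] op 0.0131 ff 58.9
```

```bash
python3 -m inch '[{"jaw":10,"translation":[0.2,0.3,0],"turn":0.8},{"jaw":10,"translation":[0,0,0],"turn":0.7},{"jaw":10,"translation":[0,0,0],"turn":0},{"jaw":10,"translation":[0,0,0.5],"turn":0},{"jaw":10,"translation":[0,0,0.5],"turn":0},{"jaw":10,"translation":[0,0,0],"turn":0},{"jaw":10,"translation":[0,0,0],"turn":0},{"jaw":10,"translation":[0,0,0],"turn":0},{"jaw":10,"translation":[0,0,0],"turn":0},{"jaw":10,"translation":[0,0,0],"turn":0}]'
python3 -c "
from h import *
st()"
```

```text
time: 17.45
tool_pos: [0.4649, 0.0256, 0.1318]
tcp_rot: [-0.19, 0.982, -0.0, 0.0]
wrist_force: [-0.2, -0.0, -1.2]
opening: 0.0131
finger_force: 58.7
t 17.45 pos [0.4649 0.0256 0.1318] xang -158.15 z [ 1.e-04 -0.e+00 -1.e+00] F [-0.23 -0.02 -1.17] M [-0.006 -0.017 -0.088] op 0.0131 ff 58.7
```

In the slots, with the forces gone. Pushing on against the plunger.

```bash
python3 -m inch '[{"jaw":10,"translation":[0,0,0.5],"turn":0.5},{"jaw":10,"translation":[0,0,0.5],"turn":0.5},{"jaw":10,"translation":[0,0,0.5],"turn":0},{"jaw":10,"translation":[0,0,0.5],"turn":0},{"jaw":10,"translation":[0,0,0.5],"turn":0},{"jaw":10,"translation":[0,0,0.5],"turn":0},{"jaw":10,"translation":[0,0,0.5],"turn":0},{"jaw":10,"translation":[0,0,0.5],"turn":0},{"jaw":10,"translation":[0,0,0],"turn":0},{"jaw":10,"translation":[0,0,0],"turn":0}]'
python3 -c "
from h import *
st()"
```

```text
time: 18.45
tool_pos: [0.465, 0.0255, 0.1279]
tcp_rot: [-0.181, 0.983, -0.0, 0.0]
wrist_force: [-1.2, -0.0, 3.7]
opening: 0.0132
finger_force: 59.2
t 18.45 pos [0.465  0.0255 0.1279] xang -159.15 z [ 4.e-04 -1.e-04 -1.e+00] F [-1.2  -0.01  3.7 ] M [-0.022  0.179  0.028] op 0.0132 ff 59.2
```

```bash
python3 -m inch '[{"jaw":10,"translation":[0.2,0,1],"turn":0},{"jaw":10,"translation":[0,0,1],"turn":0},{"jaw":10,"translation":[0,0,1],"turn":0},{"jaw":10,"translation":[0,0,1],"turn":0},{"jaw":10,"translation":[0,0,1],"turn":0},{"jaw":10,"translation":[0,0,1],"turn":0},{"jaw":10,"translation":[0,0,1],"turn":0},{"jaw":10,"translation":[0,0,1],"turn":0},{"jaw":10,"translation":[0,0,1],"turn":0},{"jaw":10,"translation":[0,0,0],"turn":0}]'
python3 -c "
from h import *
st()"
```

```text
time: 19.45
tool_pos: [0.465, 0.0255, 0.1193]
tcp_rot: [-0.181, 0.983, -0.0, 0.0]
wrist_force: [-1.3, -0.1, 8.0]
opening: 0.013
finger_force: 60.1
t 19.45 pos [0.465  0.0255 0.1193] xang -159.14 z [ 7.e-04 -0.e+00 -1.e+00] F [-1.26 -0.07  8.  ] M [0.163 0.393 0.014] op 0.0130 ff 60.1
```

```bash
python3 -m inch '[{"jaw":10,"translation":[0.2,0,0.5],"turn":0},{"jaw":10,"translation":[0,0,1],"turn":0},{"jaw":10,"translation":[0,0,0.5],"turn":0},{"jaw":10,"translation":[0,0,0.5],"turn":0},{"jaw":10,"translation":[0,0,0.5],"turn":0},{"jaw":10,"translation":[0,0,0.5],"turn":0},{"jaw":10,"translation":[0,0,0.5],"turn":0},{"jaw":10,"translation":[0,0,0.3],"turn":0},{"jaw":10,"translation":[0,0,0],"turn":0},{"jaw":10,"translation":[0,0,0],"turn":0}]'
python3 -c "
from h import *
st()"
```

```text
time: 20.45
tool_pos: [0.4651, 0.0255, 0.1155]
tcp_rot: [-0.181, 0.983, -0.0, 0.001]
wrist_force: [-1.7, 0.5, 11.0]
opening: 0.0131
finger_force: 60.4
t 20.45 pos [0.4651 0.0255 0.1155] xang -159.14 z [ 1.1e-03  1.0e-04 -1.0e+00] F [-1.71  0.47 11.01] M [0.286 0.503 0.011] op 0.0131 ff 60.4
```

Pushed in, with the spring at about 12 N (plunger ≈16 mm). Turning clockwise now.

```bash
python3 -m inch '[{"jaw":10,"translation":[0,0,0],"turn":2},{"jaw":10,"translation":[0,0,0],"turn":2},{"jaw":10,"translation":[0,0,0],"turn":2},{"jaw":10,"translation":[0,0,0],"turn":2},{"jaw":10,"translation":[0,0,0],"turn":2},{"jaw":10,"translation":[0,0,0],"turn":2},{"jaw":10,"translation":[0,0,0],"turn":2},{"jaw":10,"translation":[0,0,0],"turn":2},{"jaw":10,"translation":[0,0,0],"turn":0},{"jaw":10,"translation":[0,0,0],"turn":0}]'
python3 -c "
from h import *
st()"
```

```text
time: 21.45
tool_pos: [0.4657, 0.0253, 0.1158]
tcp_rot: [-0.042, 0.999, -0.0, 0.001]
wrist_force: [-0.5, 0.8, 9.4]
opening: 0.0132
finger_force: 60.4
t 21.45 pos [0.4657 0.0253 0.1158] xang -175.15 z [ 2.9e-03 -4.0e-04 -1.0e+00] F [-0.46  0.8   9.44] M [0.098 0.19  0.035] op 0.0132 ff 60.4
```

```bash
python3 -m inch '[{"jaw":10,"translation":[0,0,0],"turn":3},{"jaw":10,"translation":[0,0,0],"turn":3},{"jaw":10,"translation":[0,0,0],"turn":3},{"jaw":10,"translation":[0,0,0],"turn":3},{"jaw":10,"translation":[0,0,0],"turn":3},{"jaw":10,"translation":[0,0,0],"turn":3},{"jaw":10,"translation":[0,0,0],"turn":2},{"jaw":10,"translation":[0,0,0],"turn":2},{"jaw":10,"translation":[0,0,0],"turn":0},{"jaw":10,"translation":[0,0,0],"turn":0}]'
python3 -c "
from h import *
st()"
```

```text
time: 22.45
tool_pos: [0.4659, 0.0258, 0.1159]
tcp_rot: [0.149, 0.989, 0.001, 0.002]
wrist_force: [-0.1, 2.1, 9.5]
opening: 0.0131
finger_force: 60.4
t 22.45 pos [0.4659 0.0258 0.1159] xang 162.84 z [ 3.4e-03  7.0e-04 -1.0e+00] F [-0.06  2.13  9.5 ] M [0.541 0.05  0.009] op 0.0131 ff 60.4
```

```bash
python3 -m inch '[{"jaw":10,"translation":[0,0.2,0],"turn":1},{"jaw":10,"translation":[0,0,0],"turn":1},{"jaw":10,"translation":[0,0,0],"turn":1},{"jaw":10,"translation":[0,0,0],"turn":1},{"jaw":10,"translation":[0,0,0],"turn":1},{"jaw":10,"translation":[0,0,0],"turn":0},{"jaw":10,"translation":[0,0,0],"turn":0},{"jaw":10,"translation":[0,0,0],"turn":0},{"jaw":10,"translation":[0,0,0],"turn":0},{"jaw":10,"translation":[0,0,0],"turn":0}]'
python3 -c "
from h import *
st()"
```

```text
time: 23.45
tool_pos: [0.466, 0.0258, 0.1159]
tcp_rot: [0.192, 0.981, 0.001, 0.002]
wrist_force: [-0.7, 2.5, 9.5]
opening: 0.0133
finger_force: 60.4
t 23.45 pos [0.466  0.0258 0.1159] xang 157.85 z [ 3.4e-03  4.0e-04 -1.0e+00] F [-0.69  2.52  9.55] M [0.504 0.082 0.012] op 0.0133 ff 60.4
```

```bash
python3 -m inch '[{"jaw":10,"translation":[0,0,0],"turn":0.7},{"jaw":10,"translation":[0,0,0],"turn":0.7},{"jaw":10,"translation":[0,0,0],"turn":0.6},{"jaw":10,"translation":[0,0,0],"turn":0.5},{"jaw":10,"translation":[0,0,0],"turn":0},{"jaw":10,"translation":[0,0,0],"turn":0},{"jaw":10,"translation":[0,0,0],"turn":0},{"jaw":10,"translation":[0,0,0],"turn":0},{"jaw":10,"translation":[0,0,0],"turn":0},{"jaw":10,"translation":[0,0,0],"turn":0}]'
python3 -c "
from h import *
st()"
```

```text
time: 24.45
tool_pos: [0.466, 0.0259, 0.1159]
tcp_rot: [0.213, 0.977, 0.001, 0.002]
wrist_force: [-1.1, 2.7, 10.2]
opening: 0.0132
finger_force: 60.4
t 24.45 pos [0.466  0.0259 0.1159] xang 155.35 z [ 3.4e-03  5.0e-04 -1.0e+00] F [-1.05  2.69 10.25] M [0.443 0.063 0.034] op 0.0132 ff 60.4
```

```bash
python3 -m inch '[{"jaw":10,"translation":[0,0,0],"turn":0.5},{"jaw":10,"translation":[0,0,0],"turn":0.5},{"jaw":10,"translation":[0,0,0],"turn":0.5},{"jaw":10,"translation":[0,0,0],"turn":0},{"jaw":10,"translation":[0,0,0],"turn":0},{"jaw":10,"translation":[0,0,0],"turn":0},{"jaw":10,"translation":[0,0,0],"turn":0},{"jaw":10,"translation":[0,0,0],"turn":0},{"jaw":10,"translation":[0,0,0],"turn":0},{"jaw":10,"translation":[0,0,0],"turn":0}]'
python3 -c "
from h import *
st()"
```

```text
time: 25.45
tool_pos: [0.466, 0.0259, 0.1159]
tcp_rot: [0.226, 0.974, 0.001, 0.002]
wrist_force: [-0.2, 2.4, 9.5]
opening: 0.0133
finger_force: 60.4
t 25.45 pos [0.466  0.0259 0.1159] xang 153.85 z [ 3.5e-03  6.0e-04 -1.0e+00] F [-0.23  2.38  9.48] M [0.501 0.051 0.096] op 0.0133 ff 60.4
```

The stop is felt: Mz rises to 0.1 N·m at −26°. I'll give it a small confirming turn, back off a little and rise with the spring.

```bash
python3 -m inch '[{"jaw":10,"translation":[0,0.2,0],"turn":0.5},{"jaw":10,"translation":[0,0,0],"turn":0},{"jaw":10,"translation":[0,0,0],"turn":-0.7},{"jaw":10,"translation":[0,0.1,0],"turn":-0.7},{"jaw":10,"translation":[0,0,-1],"turn":-0.3},{"jaw":10,"translation":[0,0,-1],"turn":0},{"jaw":10,"translation":[0,0,-1],"turn":0},{"jaw":10,"translation":[0,0,-1],"turn":0},{"jaw":10,"translation":[0,0,-0.5],"turn":0},{"jaw":10,"translation":[0,0,0],"turn":0}]'
python3 -c "
from h import *
st()"
```

```text
time: 26.45
tool_pos: [0.4659, 0.026, 0.12]
tcp_rot: [0.216, 0.976, 0.0, 0.001]
wrist_force: [0.5, 0.6, 6.4]
opening: 0.0133
finger_force: 60.0
t 26.45 pos [0.4659 0.026  0.12  ] xang 155.04 z [ 3.1e-03  2.0e-04 -1.0e+00] F [0.51 0.61 6.45] M [ 0.249 -0.131 -0.098] op 0.0133 ff 60.0
```

```bash
python3 -m inch '[{"jaw":10,"translation":[0,0,0],"turn":0.6},{"jaw":10,"translation":[0,0,-0.5],"turn":0},{"jaw":10,"translation":[0,0,-0.5],"turn":0},{"jaw":10,"translation":[0,0,-0.5],"turn":0},{"jaw":10,"translation":[0,0,-0.5],"turn":0},{"jaw":10,"translation":[0,0,-0.5],"turn":0},{"jaw":10,"translation":[0,0,-0.5],"turn":0},{"jaw":10,"translation":[0,0,0],"turn":0},{"jaw":10,"translation":[0,0,0],"turn":0},{"jaw":10,"translation":[0,0,0],"turn":0}]'
python3 -c "
from h import *
st()"
```

```text
time: 27.45
tool_pos: [0.4659, 0.026, 0.1228]
tcp_rot: [0.221, 0.975, 0.0, 0.001]
wrist_force: [1.2, 1.0, 5.7]
opening: 0.0138
finger_force: 59.7
t 27.45 pos [0.4659 0.026  0.1228] xang 154.44 z [ 3.1e-03  2.0e-04 -1.0e+00] F [1.22 1.04 5.72] M [ 0.261 -0.255 -0.021] op 0.0138 ff 59.7
```

```bash
python3 -m inch '[{"jaw":10,"translation":[0,0,-0.4],"turn":0},{"jaw":10,"translation":[0,0,-0.4],"turn":0},{"jaw":10,"translation":[0,0,-0.4],"turn":0},{"jaw":10,"translation":[0,0,0],"turn":0},{"jaw":10,"translation":[0,0,0],"turn":0},{"jaw":10,"translation":[0,0,0],"turn":0},{"jaw":10,"translation":[0,0,0],"turn":0},{"jaw":10,"translation":[0,0,0],"turn":0},{"jaw":10,"translation":[0,0,0],"turn":0},{"jaw":10,"translation":[0,0,0],"turn":0}]'
python3 -c "
from h import *
st()"
```

```text
time: 28.45
tool_pos: [0.4658, 0.026, 0.1239]
tcp_rot: [0.221, 0.975, 0.0, 0.001]
wrist_force: [2.6, 1.4, 4.9]
opening: 0.013
finger_force: 59.6
t 28.45 pos [0.4658 0.026  0.1239] xang 154.44 z [ 2.9e-03  2.0e-04 -1.0e+00] F [2.56 1.37 4.95] M [ 0.419 -0.517  0.037] op 0.0130 ff 59.6
```

```bash
python3 -m inch '[{"jaw":10,"translation":[-0.3,0.3,0],"turn":0},{"jaw":10,"translation":[0,0,-0.3],"turn":0},{"jaw":10,"translation":[0,0,-0.3],"turn":0},{"jaw":10,"translation":[0,0,0],"turn":0},{"jaw":10,"translation":[0,0,0],"turn":0},{"jaw":10,"translation":[0,0,0],"turn":0},{"jaw":10,"translation":[0,0,0],"turn":0},{"jaw":10,"translation":[0,0,0],"turn":0},{"jaw":10,"translation":[0,0,0],"turn":0},{"jaw":10,"translation":[0,0,0],"turn":0}]'
python3 -c "
from h import *
st()"
```

```text
time: 29.45
tool_pos: [0.4657, 0.026, 0.124]
tcp_rot: [0.221, 0.975, 0.0, 0.001]
wrist_force: [4.6, 1.3, 1.7]
opening: 0.0134
finger_force: 59.0
t 29.45 pos [0.4657 0.026  0.124 ] xang 154.44 z [ 0.0019  0.     -1.    ] F [4.64 1.33 1.7 ] M [ 0.224 -1.041  0.059] op 0.0134 ff 59.0
```

Seated: height 0.124 is the locked height, and the upward push dropped when the pins met the notch tops. Easing the side force, then opening a little.

```bash
python3 -m inch '[{"jaw":10,"translation":[-0.3,0.1,0],"turn":0},{"jaw":10,"translation":[0,0,0],"turn":0},{"jaw":10,"translation":[0,0,0],"turn":0},{"jaw":14,"translation":[0,0,0],"turn":0},{"jaw":16,"translation":[0,0,0],"turn":0},{"jaw":18,"translation":[0,0,0],"turn":0},{"jaw":20,"translation":[0,0,0],"turn":0},{"jaw":24,"translation":[0,0,0],"turn":0},{"jaw":24,"translation":[0,0,0],"turn":0},{"jaw":24,"translation":[0,0,0],"turn":0}]'
python3 -c "
from h import *
st()
cap('scene','s7.png')"
```

```text
time: 30.45
tool_pos: [0.4652, 0.026, 0.1237]
tcp_rot: [0.221, 0.975, -0.0, -0.0]
wrist_force: [-0.0, -0.3, 0.1]
opening: 0.0239
finger_force: 0.0
t 30.45 pos [0.4652 0.026  0.1237] xang 154.46 z [-5.e-04  0.e+00 -1.e+00] F [-0.02 -0.27  0.06] M [-0.019 -0.013  0.033] op 0.0239 ff 0.0
```

Let go, with zero forces. Opening further and retreating upward.

```bash
python3 -m inch '[{"jaw":40,"translation":[0,0,0],"turn":0},{"jaw":45,"translation":[0,0,0],"turn":0},{"jaw":45,"translation":[0,0,-5],"turn":0},{"jaw":45,"translation":[0,0,-10],"turn":0},{"jaw":45,"translation":[0,0,-15],"turn":0},{"jaw":45,"translation":[0,0,-20],"turn":0},{"jaw":45,"translation":[0,0,-25],"turn":0},{"jaw":45,"translation":[0,0,-25],"turn":0},{"jaw":45,"translation":[0,0,-15],"turn":0},{"jaw":45,"translation":[0,0,-5],"turn":0}]'
python3 -m inch '[{"jaw":45,"translation":[0,10,0],"turn":0},{"jaw":45,"translation":[0,25,0],"turn":0},{"jaw":45,"translation":[0,30,0],"turn":0},{"jaw":45,"translation":[0,30,0],"turn":0},{"jaw":45,"translation":[0,30,0],"turn":0},{"jaw":45,"translation":[0,30,0],"turn":0},{"jaw":45,"translation":[0,30,0],"turn":0},{"jaw":45,"translation":[0,25,0],"turn":0},{"jaw":45,"translation":[0,10,0],"turn":0},{"jaw":45,"translation":[0,0,0],"turn":0}]'
python3 - <<'E'
from h import *
st()
t=cap('top','t8.png')[:,:,::-1]; s=cap('scene','s8.png')[:,:,::-1]
def crop(im,x,y,w,h): return cv2.resize(im[y:y+h,x:x+w],(400,500),interpolation=cv2.INTER_CUBIC)
cv2.imwrite('pics/z8.png',np.hstack([crop(cv2.convertScaleAbs(t,alpha=1.5),209,171,64,80),crop(s,244,130,80,100)]))
print(proj('scene',(.465,.0252,.1395)),proj('top',(.465,.0252,.1395)))
E
```

```text
time: 31.5
tool_pos: [0.4666, 0.0258, 0.2468]
tcp_rot: [0.221, 0.975, 0.0, 0.002]
wrist_force: [0.9, -0.6, 0.6]
opening: 0.0452
finger_force: 0.0
time: 32.5
tool_pos: [0.5598, 0.2255, 0.2425]
tcp_rot: [0.22, 0.975, -0.0, -0.001]
wrist_force: [-0.3, -1.4, -0.3]
opening: 0.0448
finger_force: 0.0
t 32.50 pos [0.5598 0.2255 0.2425] xang 154.55 z [-2.1e-03 -4.0e-04 -1.0e+00] F [-0.28 -1.43 -0.35] M [ 0.034 -0.016  0.036] op 0.0448 ff 0.0
[281.74511269 153.79024754] [234.66788629 208.57162422]
```

View pics/z8.png

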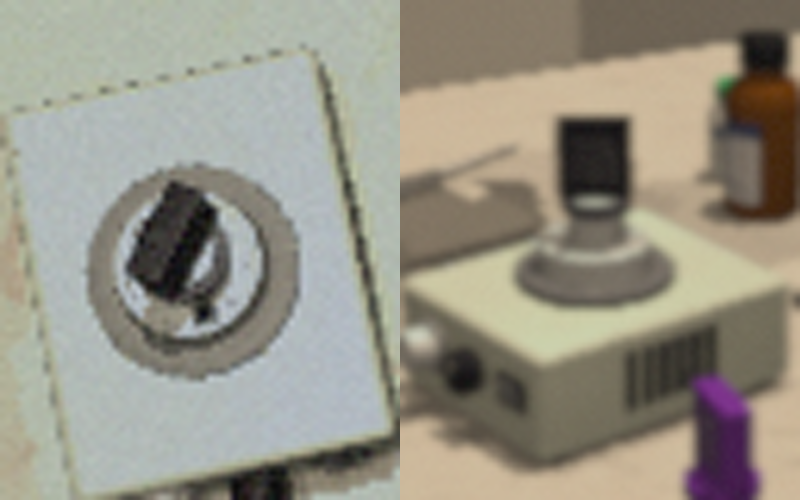

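The module stands upright in the socket. Its bar top is at scene (363,153), against 153.8 predicted for the locked height, and the slots are visibly offset from the bar. The bottle and the other items haven't moved. Handing in.

```bash
python3 -c "
from h import *
print(order.sign_off())"
```

```text
the job is handed in; nothing more can be done
None
```

The lamp module is in the bayonet socket, turned clockwise to the stop and sitting at its locked height, upright and let go; I saw no contact with the bystanders, and the job was handed in at about 33 s, with no verdict returned.

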